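# Screw the warm-air elbow into the boot warmer and set it to the front

## Robot

A 7-joint arm with a two-finger parallel gripper is mounted at the origin on the work surface. World frame = base frame: x ahead of the robot, y to its left, z up, the work surface at z = 0. Lengths are in m, angles in rad, forces in N, time in s.
With the tool pointing down it reaches from about 0.425 to 0.925 m from the base axis. Payload 6.8 kg.
Tool frame: the origin (TCP) lies between the finger pads; the fingertips stand r.tcp_to_tips ahead of it and the grasp point (between the pads) lies 3 mm ahead of it (r.tcp_to_tips is the distance from the TCP to the fingertips, in m); z points along the fingers, y is the line along which they close (so a half turn about z gives the same grasp; the last joint's range is limited). The gripper opens to 85 mm and grips with 20 to 120 N. Pads are 22 mm wide; open, the fingers measure 114 mm over their backs; the gripper's body (76 mm by 85 mm) begins 54 mm behind the grasp point. The pads swing forward as they close: fully open they stand 13 mm farther back than shut.
Start: joints at [-1.274, 0.477, 0.022, 1.555, -0.011, 1.109, -0.083], TCP at [0.266, 0.62, 0.216] pointing down, gripper open.
Joint ranges: [-2.96, 2.96], [-0.34, 2.1], [-1.41, 1.46], [0.24, 2.44], [-1.37, 4.51], [0.17, 1.92], [-2.96, 2.96]. Speed limits (rad/s): [2.39, 2.39, 3.14, 3.14, 3.14, 3.14, 3.14].

## Interface

Orientations are given as a rotation vector (axis times angle).
In Python, from bench import r gives the robot as it stands. The module is installed in compiled form; this text tells all that it offers.
- The arm moves only by the tool step_arm, never from a script. Its argument "moves" is a list of rows, each an object of numbers: "rx", "ry", "rz": the turn, a rotation vector about the tool's x, y, z in degrees; "dx", "dy", "dz": the shift along the tool's x, y, z in mm; "gripper": the opening, from -1 (shut) to 1 (fully open). In form: [{"rx": .., "ry": .., "rz": .., "dx": .., "dy": .., "dz": .., "gripper": ..}, ...]. A call has 1 to 20 rows; each row shifts and turns the commanded pose from where the row before left it, along the tool's axes as they then stand; what a row does not reach is not made up. A row lasts 1/8 s, in which the tool goes at most 62.5 mm and 10.7 degrees, less where a joint would pass 70% of its speed; a pose out of reach is approached as far as the arm can. A call is refused whole if a number of a shift passes 62.5 or a number of a turn 10.7, either way. A call with a gripper value outside its range is refused whole. The fingers move at their own pace and stop on an object; "grip_force" is the grip in N (left out, the last holds). Time passes only in rows, so rows that do not move let the fingers close. It gives the time, the measured TCP pose, the force, the opening and the grip force at its end, in the units of the state.
- r.get_obs(): the state, without advancing time (a new reading comes with each control period).
- r.grab_frame(name): name is "side" or "top" or "wrist"; returns the picture (420x560x3 uint8, blue, green, red); there is no depth.
- r.camera_info(name): a dict with "mtx" (3x3 intrinsics, pixels), "rvec" (rotation vector, rad) and "tvec" (3), from world to camera coordinates, as OpenCV has them. Camera axes: x right, y down, z forward; pixel columns grow to the right and rows downward; lengths in m; the calibration is good to about 2 mm. A picture is of the moment at which its call begins: read the wrist's pose just before it. camera_info takes no time and is no camera call; for the wrist camera it gives the pose at the moment of the call.
- r.hand_in(): hands the job in; it is judged then, once.
The state is a dict: "clock": time; "joints": joint angles; "qvel": joint speeds; "tau": joint torques, N m; "tcp_pos": TCP position; "orientation": TCP orientation; "contact_force": force on the tool from outside, world axes, zero at the start; "moment": the same for the moment, N m; "grip_width": finger opening in m; "gripper_force": force on a finger pad.
Only numpy, scipy, OpenCV 4.12 (cv2) and the standard library are available. Lean on these libraries where they do the work, as an engineer would, in place of code of your own. Each camera call takes 0.05 s, during which the arm holds its last target. There are 200 camera calls.

## Task

Screw the loose grey elbow into the round collar on the boot warmer tray: press it gently down against the collar's spring, find where its lugs drop in, turn it clockwise until it is fully home and firm, then keep turning it, now stiffly together with the collar, until its outlet points straight at the tray's front edge along the black pointer rib. Let go and leave it standing there. Be gentle with the plastic thread, and do not disturb the bowl, the key or the shoehorn.

Things in the scene. Friction and masses are not known exactly. Their poses are not given: they have to be found in the camera images.
- elbow: Loose grey plastic elbow, 98.5 mm tall, 160 to 240 g, standing upright on its spigot at the start. Origin: centre of the spigot's foot; z up, +x the way the outlet points. Spigot 38 mm across to z = 23.5 mm, flange 66 mm across to z = 28.5, round body 44 mm across to z = 63.5 mm, grip tab above.
- tab (a point): Where to hold the elbow, 84 mm above its foot, on its axis: the flat-sided grip tab on top, 16 mm thick (along the elbow's y), 44 mm long (x), from 63.5 to 98.5 mm above the foot. Hold it firmly (60 N or more) across the 16 mm.
- lug (a point): Tip of one of two round lugs, 6 mm thick, that stick out sideways from the spigot along the elbow's +x and -x to 24.7 mm from its axis, centres 5 mm above the foot. Going in, a lug can catch on the side of a notch; ease the elbow round until it is free.
- outlet (a point): The centre of the open end of the elbow's outlet tube (31 mm across): 60 mm along +x and 46 mm up from the elbow's origin.
- tray: Fixed ribbed grey boot warmer tray, 240 (x) by 340 (y) by 28 mm high. Origin: centre of its underside, z up. Its front edge, with the rocker switch, faces -x of the tray. A black raised pointer rib 50 mm long runs from the collar towards the front edge.
- port (a point): On the collar's axis at the tray's top face; same axes as the tray. Heights of the elbow's foot above this point: 24 mm with the lugs lying on the rim; about 20 mm where it meets a spring plunger in the bore (3.5 N, then 0.34 N more per mm); 10 mm with the lugs at the bottom of the notches (only then can it be screwed on); 6 to 8 mm fully home.
- rim (a point): Centre of the collar's rim, 26 mm above the port. The grey collar is 64 mm outside, bore 41 mm, with two opposite 21 degree notches in the rim that pass the lugs. From them tracks run clockwise (from above), falling 4 mm, to end stops 0.66 rad past the notch centres. The collar swivels only stiffly (0.45 N m); its start angle is not reported.
- front (a point): Front end of the black pointer rib, 85 mm from the collar's axis towards the tray's front. The lugs meet the end stops with the outlet still 0.20 to 0.90 rad anticlockwise of this, so they drop in when it is 0.86 to 1.56 rad (0.05 either way) anticlockwise of it. From the stops on, the elbow drags the collar round. Turning back unscrews it. Press with 8 to 12 N; 50 N harms it.
- bowl: White porcelain trinket bowl, 90 mm across, 40 mm high, loose; origin at the centre of its underside. Leave alone.
- key: Brass door key with a ring, about 80 mm long, 4 mm thick, lying flat along its x; origin at the centre of its round bow. Leave alone.
- shoehorn: Stainless steel shoehorn, about 220 mm long (x), 42 mm wide, lying flat; origin near its middle. Leave alone.
There are look-alikes about, which are no part of the job. Several things look just like the elbow: the one meant starts farthest to the robot's right.

How it is judged:
By the outcome, as a careful person would: the job done as asked, in the order asked, and still so for the second after the job is handed in, with the robot touching nothing.
It also fails if it takes over 67 s, if anything falls off the work surface, if the arm or the gripper's body presses on something with over 40 N, if the wrist force passes 120 N, or if a joint passes its speed limit or range.

## Working session

There is one attempt and no reset: what is moved stays moved. The work goes in short steps, Python scripts to look and compute and a tool call to move; the robot and the scene stay as the last step left them, time stands still between calls to the robot, and variables do not carry over. Pictures are saved under pics/ and viewed, at most 10 in all, crops included, and the job is handed in when it is done.

Besides the shell and the picture viewer there is one more tool, called after ">>>" as name(argument=value, ...) on one line, values as JSON. step_arm: Moves the arm, as the interface text tells. Its arguments: {"type":"object","properties":{"moves":{"type":"array","items":{"type":"object","properties":{"rx":{"type":"number"},"ry":{"type":"number"},"rz":{"type":"number"},"dx":{"type":"number"},"dy":{"type":"number"},"dz":{"type":"number"},"gripper":{"type":"number"}}}},"grip_force":{"type":"number"}},"required":["moves"]}

```bash
mkdir -p pics
cat > h.py <<'E'
import numpy as np, cv2
from bench import r
def info(n):
    c=r.camera_info(n); return np.array(c['mtx'],float),np.array(c['rvec'],float),np.array(c['tvec'],float)
def ray(n,uv,z,ci=None):
    K,rv,t=ci or info(n); R=cv2.Rodrigues(rv)[0]; C=-R.T@t.ravel()
    d=R.T@np.linalg.inv(K)@np.array([uv[0],uv[1],1.]); return C+d*(z-C[2])/d[2]
def proj(n,p,ci=None):
    K,rv,t=ci or info(n); return cv2.projectPoints(np.array(p,float).reshape(-1,1,3),rv,t,K,None)[0].reshape(-1,2)
def st():
    o=r.get_obs(); print({k:np.round(o[k],4).tolist() for k in ('clock','joints','tcp_pos','orientation','contact_force','moment','grip_width','gripper_force')})
    R=cv2.Rodrigues(np.array(o['orientation'],float))[0]; print('R',R.round(3).tolist(),'tips',r.tcp_to_tips); return o,R
E
python3 - <<'E'
from h import *
st()
for n in('top','side'):
    cv2.imwrite(f'pics/{n}0.png',cv2.resize(r.grab_frame(n),(800,600),interpolation=cv2.INTER_CUBIC))
    K,rv,t=info(n);R=cv2.Rodrigues(rv)[0];print(n,K.round(1).tolist(),(-R.T@t.ravel()).round(3),R.round(2).tolist())
E
```

```text
{'clock': 0.0, 'joints': [-1.2741, 0.4778, 0.0223, 1.5565, -0.0115, 1.1093, -0.0831], 'tcp_pos': [0.2656, 0.6199, 0.2145], 'orientation': [-0.6315, -3.0772, 0.0029], 'contact_force': [0.7425, -0.9916, -0.0382], 'moment': [0.0378, 0.0586, 0.0268], 'grip_width': 0.0853, 'gripper_force': 0.0}
R [[-0.919, 0.394, -0.001], [0.394, 0.919, -0.002], [-0.0, -0.002, -1.0]] tips 0.022
top [[505.7, 0.0, 280.7], [0.0, 505.7, 216.8], [0.0, 0.0, 1.0]] [ 0.351 -0.131  1.093] [[0.0, -1.0, 0.0], [-0.98, -0.0, -0.21], [0.21, -0.0, -0.98]]
side [[462.5, 0.0, 283.3], [0.0, 462.5, 213.0], [0.0, 0.0, 1.0]] [ 0.319 -0.764  0.748] [[0.92, -0.38, -0.02], [-0.29, -0.65, -0.7], [0.26, 0.66, -0.71]]
```

View pics/top0.png

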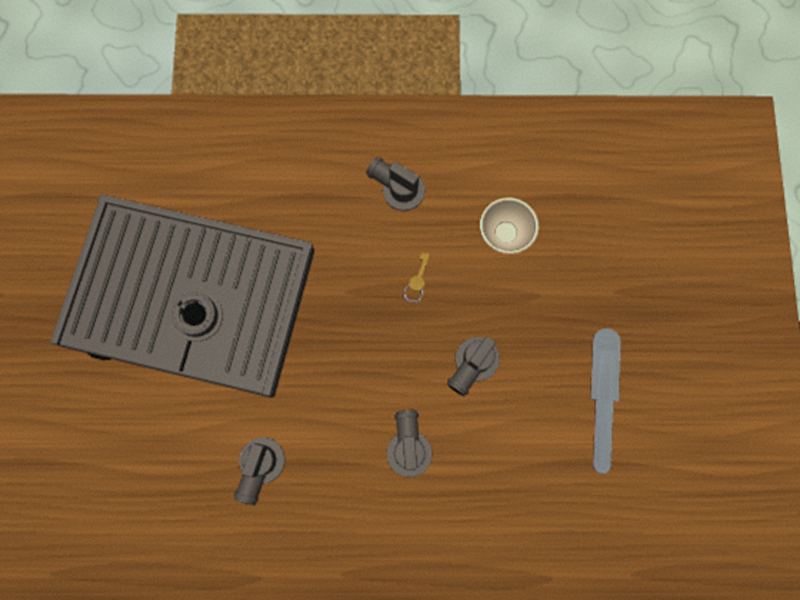

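View pics/side0.png

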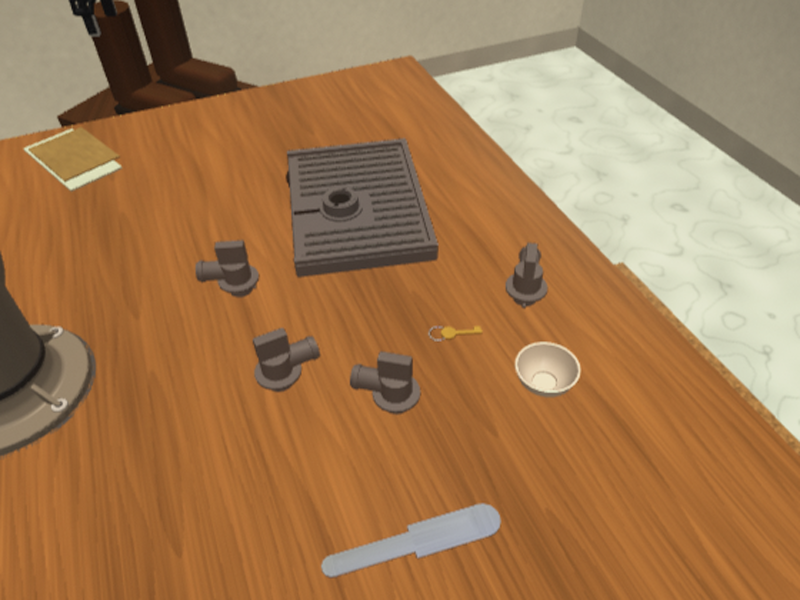

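The top view shows four elbows. The rightmost, at about (478,358), is the target, with its outlet pointing to (460,385). The collar is at (195,315) and the rib runs to (183,370). The key is at (418,283). I'll enlarge both areas.

Run:
```python
import cv2,numpy as np
from h import *
im=cv2.imread('pics/top0.png')
f=r.grab_frame('top')
# native coords crops 70x... scale 8
a=f[225:285,300:350]; b=f[195:270,105:165]
A=cv2.resize(a,(400,480),interpolation=cv2.INTER_CUBIC);B=cv2.resize(b,(384,480),interpolation=cv2.INTER_CUBIC)
cv2.imwrite('pics/c.png',np.clip(np.hstack([A,B])*1.8,0,255).astype('uint8'))
```

```text
(no output)
```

View pics/c.png

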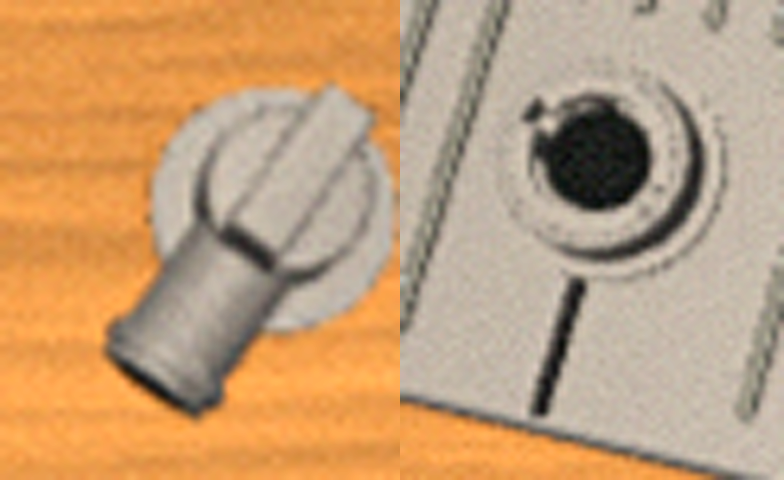

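Run:
```python
from h import *
tab=ray('top',(337.4,246.5),.0985);fl=ray('top',(334,251),.0285);out=ray('top',(320.4,271.3),.046)
print('elbow',tab,fl,out,np.hypot(*(out-tab)[:2]),np.degrees(np.arctan2(*(out-tab)[1::-1])))
p=lambda u,v:(105+(u-400)/6.4,195+v/6.4)
c=ray('top',p(598,155),.054);n=ray('top',p(537,108),.054);b1=ray('top',p(578,285),.029);b2=ray('top',p(540,412),.029)
print('collar',c,n,b1,b2,np.hypot(*(b2-c)[:2]),np.hypot(*(n-c)[:2]))
g=lambda a:np.degrees(np.arctan2(a[1],a[0]))
print(g(n-c),g(b2-b1),g(b2-c))
print(info('wrist')); 
K,rv,t=info('wrist');R=cv2.Rodrigues(rv)[0];o=r.get_obs();Rt=cv2.Rodrigues(np.array(o['orientation']))[0]
print('cam in tool',Rt.T@(-R.T@t.ravel()-o['tcp_pos']),(Rt.T@R.T).round(3))
```

```text
elbow [ 0.5027828  -0.24756797  0.0985    ] [ 0.50381708 -0.248324    0.0285    ] [ 0.45893387 -0.21731312  0.046     ] 0.05327367581701293 145.39512356602393
collar [0.56698842 0.16831959 0.054     ] [0.58273676 0.189277   0.054     ] [0.52802828 0.17952725 0.029     ] [0.48560423 0.18945242 0.029     ] 0.08408318931033548 0.026214948204496855
53.07714912838241 166.83240109319195 165.4436275172014
(array([[302.48751236,   0.        , 279.70891782],
       [  0.        , 302.48751236, 212.15157246],
       [  0.        ,   0.        ,   1.        ]]), array([-2.41148406, -1.5917389 , -0.23215306]), array([-0.67483146, -0.03916187,  0.37902584]))
cam in tool [ 0.07161993  0.00030185 -0.15908133] [[ 0.001 -0.958 -0.287]
 [ 1.     0.001  0.001]
 [-0.001 -0.287  0.958]]
```

The enlarged crop shows the elbow's tab centre at native (337,246) and the collar bore at native (136,219). A notch shows at upper left of the bore, about 53° in world yaw. That puts the drop-in outlet yaw near 233° and the rib near 165°, which agrees with the stated range. I'll pass over the collar for a close look.

>>> step_arm(moves=[{"dx": -38,"dy": -25},{"dx": -38,"dy": -25},{"dx": -38,"dy": -25},{"dx": -38,"dy": -25},{"dx": -38,"dy": -25},{"dx": -38,"dy": -25},{"dx": -38,"dy": -25},{"dx": -38,"dy": -25},{"dx": -38,"dy": -25},{"dx": -38,"dy": -25},{"dx": -38,"dy": -25},{"dx": -38,"dy": -25},{},{}])

```text
invalid input at $.moves[0]: expected keys rx, ry, rz, dx, dy, dz, gripper
```

Run:
```python
from h import *
st(); ci=info('wrist'); f=r.grab_frame('wrist'); cv2.imwrite('pics/w1n.png',f)
import pickle; pickle.dump(ci,open('w1.pkl','wb'))
print(proj('w',[[.567,.168,.054],[.5027,-.2478,.0985]],ci))
u,v=proj('w',[[.567,.168,.054]],ci)[0].astype(int); 
x0=max(0,min(560-160,u-80));y0=max(0,min(420-120,v-60)); print(x0,y0)
cv2.imwrite('pics/w1.png',np.clip(cv2.resize(f[y0:y0+120,x0:x0+160],(800,600),interpolation=cv2.INTER_CUBIC)*1.6,0,255).astype('uint8'))
```

```text
{'clock': 0.15, 'joints': [-1.2741, 0.4776, 0.0223, 1.5562, -0.0115, 1.1093, -0.0831], 'tcp_pos': [0.2656, 0.62, 0.2148], 'orientation': [-0.6315, -3.0773, 0.0021], 'contact_force': [-0.0592, 0.5096, -0.1272], 'moment': [0.0337, -0.0137, 0.0204], 'grip_width': 0.0855, 'gripper_force': 0.0}
R [[-0.919, 0.394, -0.0], [0.394, 0.919, -0.001], [-0.0, -0.001, -1.0]] tips 0.022
[[  83.04749245  484.90315367]
 [-199.44320724  569.06275163]]
3 300
```

View pics/w1.png

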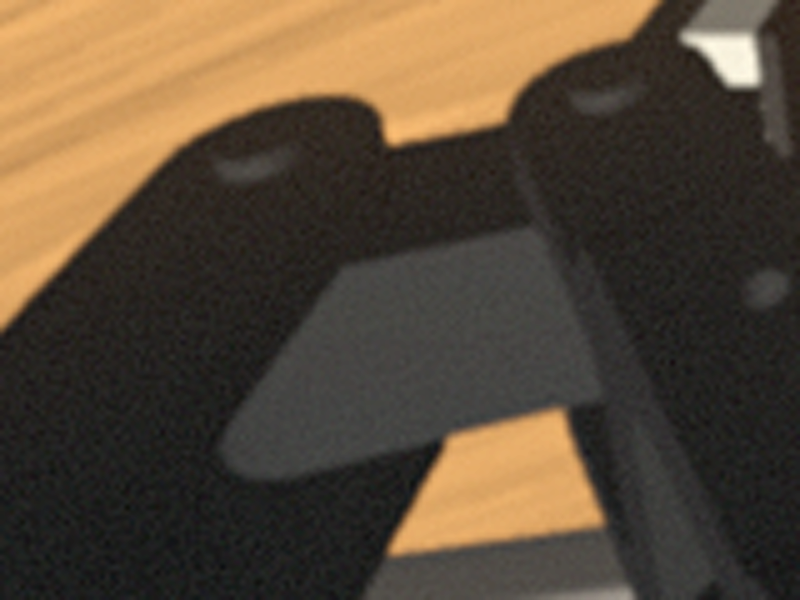

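The move was refused because each row needs all seven keys, so this picture shows only the fingers from the start pose. I'll send it again in full.

>>> step_arm(moves=[{"rx": 0,"ry": 0,"rz": 0,"dx": -38,"dy": -25,"dz": 0,"gripper": 1},{"rx": 0,"ry": 0,"rz": 0,"dx": -38,"dy": -25,"dz": 0,"gripper": 1},{"rx": 0,"ry": 0,"rz": 0,"dx": -38,"dy": -25,"dz": 0,"gripper": 1},{"rx": 0,"ry": 0,"rz": 0,"dx": -38,"dy": -25,"dz": 0,"gripper": 1},{"rx": 0,"ry": 0,"rz": 0,"dx": -38,"dy": -25,"dz": 0,"gripper": 1},{"rx": 0,"ry": 0,"rz": 0,"dx": -38,"dy": -25,"dz": 0,"gripper": 1},{"rx": 0,"ry": 0,"rz": 0,"dx": -38,"dy": -25,"dz": 0,"gripper": 1},{"rx": 0,"ry": 0,"rz": 0,"dx": -38,"dy": -25,"dz": 0,"gripper": 1},{"rx": 0,"ry": 0,"rz": 0,"dx": -38,"dy": -25,"dz": 0,"gripper": 1},{"rx": 0,"ry": 0,"rz": 0,"dx": -38,"dy": -25,"dz": 0,"gripper": 1},{"rx": 0,"ry": 0,"rz": 0,"dx": -38,"dy": -25,"dz": 0,"gripper": 1},{"rx": 0,"ry": 0,"rz": 0,"dx": -38,"dy": -25,"dz": 0,"gripper": 1},{"rx": 0,"ry": 0,"rz": 0,"dx": 0,"dy": 0,"dz": 0,"gripper": 1},{"rx": 0,"ry": 0,"rz": 0,"dx": 0,"dy": 0,"dz": 0,"gripper": 1}])

```text
clock: 1.95
tcp_pos: [0.5664, 0.1657, 0.2152]
orientation: [-0.631, -3.077, -0.0]
contact_force: [-0.1, 0.3, -0.0]
grip_width: 0.0856
gripper_force: 0.0
```

Run:
```python
from h import *
st(); ci=info('wrist'); f=r.grab_frame('wrist'); cv2.imwrite('pics/w2n.png',f)
import pickle; pickle.dump(ci,open('w2.pkl','wb'))
print(proj('w',[[.567,.168,.054],[.4856,.189,.029]],ci))
u,v=proj('w',[[.555,.171,.054]],ci)[0].astype(int); 
x0=max(0,min(560-240,u-120));y0=max(0,min(420-180,v-90)); print(x0,y0)
cv2.imwrite('pics/w2.png',np.clip(cv2.resize(f[y0:y0+180,x0:x0+240],(800,600),interpolation=cv2.INTER_CUBIC)*1.6,0,255).astype('uint8'))
```

```text
{'clock': 1.95, 'joints': [-0.5563, 0.3403, 0.2114, 1.7766, -0.0823, 1.0338, 0.8518], 'tcp_pos': [0.5664, 0.1657, 0.2152], 'orientation': [-0.631, -3.0768, -0.0004], 'contact_force': [-0.1261, 0.2961, -0.0489], 'moment': [0.0551, 0.0437, 0.0327], 'grip_width': 0.0856, 'gripper_force': 0.0}
R [[-0.919, 0.394, -0.001], [0.394, 0.919, 0.0], [0.001, 0.0, -1.0]] tips 0.022
[[281.35939911 190.52550221]
 [269.63086053 110.4057297 ]]
159 89
```

View pics/w2.png

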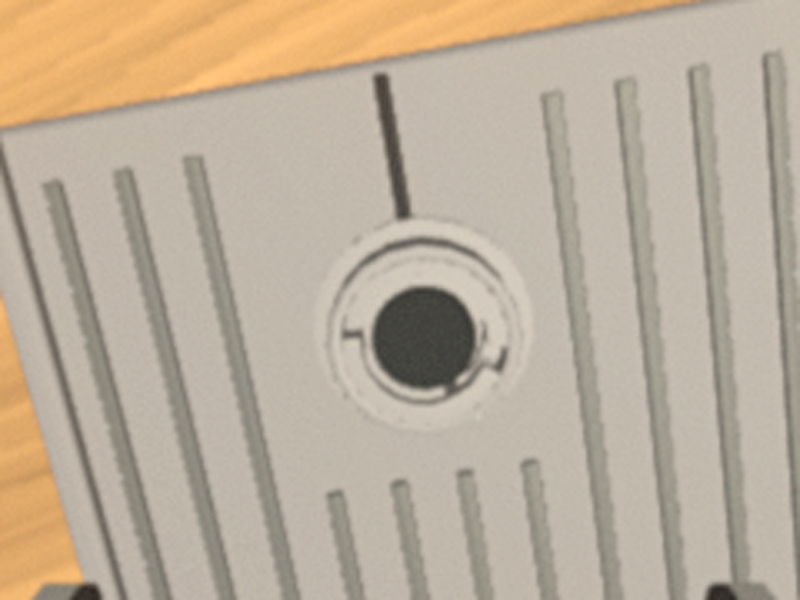

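The wrist crop shows the collar centred near (423,335), with a notch at lower right between (500,358) and (452,392). The rib runs from (404,217) to (380,75). I'll overlay candidate circles to fix the centre and the notch angle.

Run:
```python
from h import *
import pickle
ci=pickle.load(open('w2.pkl','rb')); f=cv2.imread('pics/w2n.png')
p=lambda u,v:(159+u/3.3333,89+v/3.3333)
for z,uv in((.054,(423,337)),(.028,(423,324)),(.029,(404,217)),(.029,(380,75))): print(z,ray('w',p(*uv),z,ci))
x0,y0,s=245,140,8
c=np.array(ray('w',p(423,332),.054,ci)); print(c)
im=np.clip(cv2.resize(f[y0:y0+75,x0:x0+80],None,fx=s,fy=s,interpolation=cv2.INTER_CUBIC)*1.6,0,255).astype('uint8')
for rad,z,col in((.032,.054,(0,0,255)),(.0205,.054,(255,0,0))):
  for a in range(0,360,10):
    q=c+[rad*np.cos(np.radians(a)),rad*np.sin(np.radians(a)),0]
    u=(proj('w',q,ci)[0]-[x0,y0]+.5)*s-.5
    cv2.circle(im,tuple(u.astype(int)),2,col,-1)
    if a%30==0 and rad>.03: cv2.putText(im,str(a),tuple((u+4).astype(int)),0,.45,(0,120,0),1)
cv2.imwrite('pics/w2c.png',im)
```

```text
0.054 [0.56850018 0.17270176 0.054     ]
0.028 [0.5697165  0.17276491 0.028     ]
0.029 [0.53305562 0.18118949 0.029     ]
0.029 [0.4880662  0.19190733 0.029     ]
[0.56697451 0.17334331 0.054     ]
```

View pics/w2c.png

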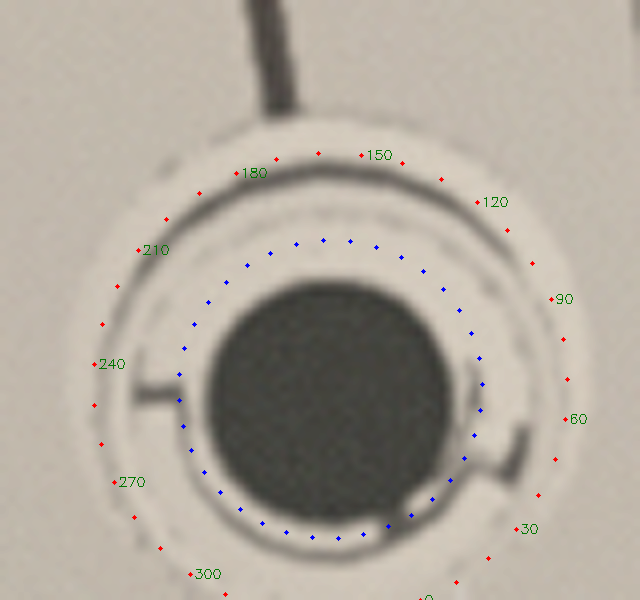

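The circles should sit about 2 mm further along +x, so the collar centre is about (0.5685, 0.172). The notch side walls at (160,393) and (490,470) give notch angles of about 231° and 55°, so drop-in yaw is about 233°. The rib points to 166.6°. Now the elbow.

>>> step_arm(moves=[{"rx": 0,"ry": 0,"rz": 0,"dx": -10.5,"dy": -40.5,"dz": 0,"gripper": 1},{"rx": 0,"ry": 0,"rz": 0,"dx": -10.5,"dy": -40.5,"dz": 0,"gripper": 1},{"rx": 0,"ry": 0,"rz": 0,"dx": -10.5,"dy": -40.5,"dz": 0,"gripper": 1},{"rx": 0,"ry": 0,"rz": 0,"dx": -10.5,"dy": -40.5,"dz": 0,"gripper": 1},{"rx": 0,"ry": 0,"rz": 0,"dx": -10.5,"dy": -40.5,"dz": 0,"gripper": 1},{"rx": 0,"ry": 0,"rz": 0,"dx": -10.5,"dy": -40.5,"dz": 0,"gripper": 1},{"rx": 0,"ry": 0,"rz": 0,"dx": -10.5,"dy": -40.5,"dz": 0,"gripper": 1},{"rx": 0,"ry": 0,"rz": 0,"dx": -10.5,"dy": -40.5,"dz": 0,"gripper": 1},{"rx": 0,"ry": 0,"rz": 0,"dx": -10.5,"dy": -40.5,"dz": 0,"gripper": 1},{"rx": 0,"ry": 0,"rz": 0,"dx": -10.5,"dy": -40.5,"dz": 0,"gripper": 1},{"rx": 0,"ry": 0,"rz": 6.5,"dx": 0,"dy": 0,"dz": 0,"gripper": 1},{"rx": 0,"ry": 0,"rz": 6.5,"dx": 0,"dy": 0,"dz": 0,"gripper": 1},{"rx": 0,"ry": 0,"rz": 0,"dx": 0,"dy": 0,"dz": 0,"gripper": 1},{"rx": 0,"ry": 0,"rz": 0,"dx": 0,"dy": 0,"dz": 0,"gripper": 1}])

```text
clock: 3.75
tcp_pos: [0.5042, -0.2474, 0.2155]
orientation: [-0.97, -2.988, -0.001]
contact_force: [-0.0, -0.3, 0.4]
grip_width: 0.0851
gripper_force: 0.0
```

Run:
```python
from h import *
st(); ci=info('wrist'); f=r.grab_frame('wrist'); cv2.imwrite('pics/w3n.png',f)
import pickle; pickle.dump(ci,open('w3.pkl','wb'))
u,v=proj('w',[[.503,-.248,.0985]],ci)[0].astype(int); print(u,v)
x0=max(0,min(560-160,u-80));y0=max(0,min(420-120,v-60)); print(x0,y0)
cv2.imwrite('pics/w3.png',np.clip(cv2.resize(f[y0:y0+120,x0:x0+160],(800,600),interpolation=cv2.INTER_CUBIC)*1.6,0,255).astype('uint8'))
```

```text
{'clock': 3.75, 'joints': [-0.0135, 0.306, 0.4448, 1.8545, -0.1536, 1.0147, 1.4377], 'tcp_pos': [0.5042, -0.2474, 0.2155], 'orientation': [-0.9698, -2.9881, -0.0005], 'contact_force': [-0.0467, -0.319, 0.3608], 'moment': [0.0117, 0.0615, -0.0314], 'grip_width': 0.0851, 'gripper_force': 0.0}
R [[-0.809, 0.587, 0.0], [0.587, 0.809, 0.0], [0.0, 0.0, -1.0]] tips 0.022
277 200
197 140
```

View pics/w3.png

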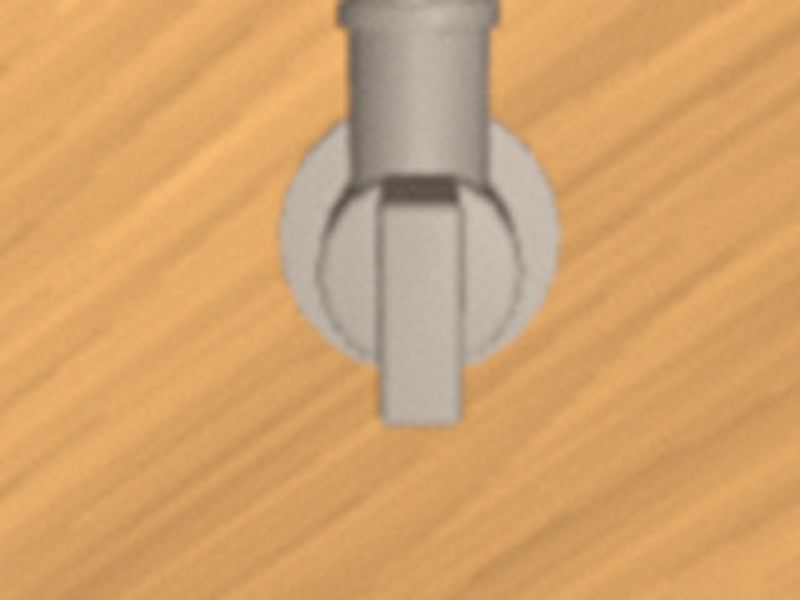

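The tab runs vertically in the image, centred at crop (421,313), native (281.2,202.6). Yaw is aligned at 144°. I'll compute the offset in tool axes.

Run:
```python
from h import *
import pickle
ci=pickle.load(open('w3.pkl','rb'));o,R=st()
p=lambda u,v:(197+u/5,140+v/5)
for n,uv,z in(('tab',(421,313),.0985),('t0',(421,205),.0985),('t1',(421,422),.0985),('body top',(421,275),.0635),('flange',(420,232),.0285)):
    q=ray('w',p(*uv),z,ci); print(n,q.round(4),'tool',(R.T@(q-o['tcp_pos'])*1000).round(1))
```

```text
{'clock': 3.8, 'joints': [-0.0133, 0.306, 0.445, 1.8545, -0.1537, 1.0147, 1.4374], 'tcp_pos': [0.5041, -0.2477, 0.2155], 'orientation': [-0.9711, -2.9877, -0.0005], 'contact_force': [0.8726, -0.0486, -0.623], 'moment': [-0.0024, 0.0323, -0.0497], 'grip_width': 0.0853, 'gripper_force': 0.0}
R [[-0.809, 0.588, 0.0], [0.588, 0.809, 0.0], [0.0, 0.0, -1.0]] tips 0.022
tab [ 0.5066 -0.2464  0.0985] tool [ -1.3   2.5 117. ]
t0 [ 0.4899 -0.2343  0.0985] tool [ 19.3   2.4 117. ]
t1 [ 0.5243 -0.2591  0.0985] tool [-23.    2.5 117. ]
body top [ 0.5075 -0.2468  0.0635] tool [ -2.3   2.7 152. ]
flange [ 0.5059 -0.2457  0.0285] tool [ -0.3   2.6 187. ]
```

>>> step_arm(moves=[{"rx": 0,"ry": 0,"rz": 0,"dx": -0.5,"dy": 1,"dz": 20,"gripper": 1},{"rx": 0,"ry": 0,"rz": 0,"dx": 0,"dy": 0,"dz": 25,"gripper": 1},{"rx": 0,"ry": 0,"rz": 0,"dx": 0,"dy": 0,"dz": 25,"gripper": 1},{"rx": 0,"ry": 0,"rz": 0,"dx": 0,"dy": 0,"dz": 25,"gripper": 0.3},{"rx": 0,"ry": 0,"rz": 0,"dx": 0,"dy": 0,"dz": 20,"gripper": 0},{"rx": 0,"ry": 0,"rz": 0,"dx": 0,"dy": 0,"dz": 12,"gripper": -0.3},{"rx": 0,"ry": 0,"rz": 0,"dx": 0,"dy": 0,"dz": 0,"gripper": -0.4},{"rx": 0,"ry": 0,"rz": 0,"dx": 0,"dy": 0,"dz": 0,"gripper": -0.4}], grip_force=80)

```text
clock: 4.8
tcp_pos: [0.5054, -0.2482, 0.0892]
orientation: [0.975, 2.985, -0.0]
contact_force: [-0.6, -0.5, -0.6]
grip_width: 0.0256
gripper_force: 0.0
```

Run:
```python
from h import *
st(); ci=info('wrist'); cv2.imwrite('pics/w4n.png',r.grab_frame('wrist'))
import pickle; pickle.dump(ci,open('w4.pkl','wb'))
```

```text
{'clock': 4.8, 'joints': [0.0456, 0.4721, 0.3865, 1.9571, -0.2523, 0.7574, 1.5175], 'tcp_pos': [0.5054, -0.2482, 0.0892], 'orientation': [0.9751, 2.9851, -0.0], 'contact_force': [-0.5803, -0.4511, -0.5965], 'moment': [-0.0198, 0.0129, 0.0157], 'grip_width': 0.0256, 'gripper_force': 0.0}
R [[-0.807, 0.59, 0.001], [0.59, 0.807, -0.0], [-0.001, 0.0, -1.0]] tips 0.022
```

>>> step_arm(moves=[{"rx": 0,"ry": 0,"rz": 0,"dx": 0,"dy": 0,"dz": 0,"gripper": -0.6},{"rx": 0,"ry": 0,"rz": 0,"dx": 0,"dy": 0,"dz": 0,"gripper": -1},{"rx": 0,"ry": 0,"rz": 0,"dx": 0,"dy": 0,"dz": 0,"gripper": -1},{"rx": 0,"ry": 0,"rz": 0,"dx": 0,"dy": 0,"dz": 0,"gripper": -1},{"rx": 0,"ry": 0,"rz": 0,"dx": 0,"dy": 0,"dz": 0,"gripper": -1},{"rx": 0,"ry": 0,"rz": 0,"dx": 0,"dy": 0,"dz": 0,"gripper": -1}], grip_force=80)

```text
clock: 5.6
tcp_pos: [0.5048, -0.248, 0.0885]
orientation: [-0.976, -2.986, 0.0]
contact_force: [-0.8, -0.6, -0.7]
grip_width: 0.0003
gripper_force: 0.0
```

Run:
```python
from h import *
st(); ci=info('wrist'); f=r.grab_frame('wrist');cv2.imwrite('pics/w5n.png',f)
import pickle; pickle.dump(ci,open('w5.pkl','wb'))
a=cv2.imread('pics/w4n.png')
u,v=proj('w',[[.5045,-.2475,.0985]],ci)[0].astype(int);print(u,v)
x0=max(0,min(460,u-50));y0=max(0,min(300,v-75));print(x0,y0)
c=[cv2.resize(g[y0:y0+150,x0:x0+100],(400,600),interpolation=cv2.INTER_CUBIC) for g in(a,f)]
cv2.imwrite('pics/w45.png',np.clip(np.hstack(c)*1.6,0,255).astype('uint8'))
```

```text
{'clock': 5.6, 'joints': [0.0457, 0.473, 0.3862, 1.958, -0.2525, 0.757, 1.5175], 'tcp_pos': [0.5048, -0.248, 0.0885], 'orientation': [-0.9759, -2.9861, 0.0], 'contact_force': [-0.8175, -0.6189, -0.7374], 'moment': [0.0251, 0.0208, 0.0367], 'grip_width': 0.0003, 'gripper_force': 0.0}
R [[-0.807, 0.591, -0.0], [0.591, 0.807, 0.0], [0.0, -0.0, -1.0]] tips 0.022
278 259
228 184
```

View pics/w45.png

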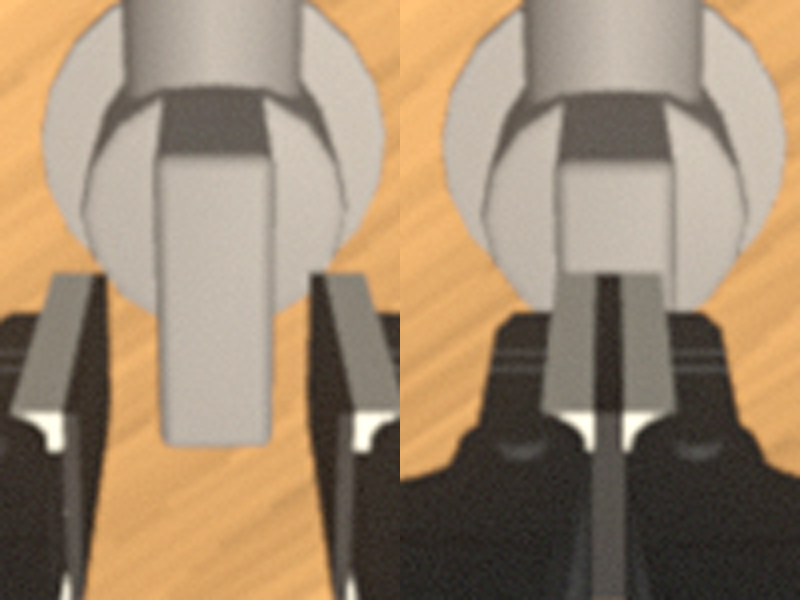

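Left half: fingers open around the tab. Right half: fingers shut to 0 mm in front of the tab, so they closed above it without contact. The fingertips, at row 272, look about 20 mm behind the TCP, which disagrees with the stated reach. I'll probe the tab top gently with the shut fingers to find the true tip height.

>>> step_arm(moves=[{"rx": 0,"ry": 0,"rz": 0,"dx": 0,"dy": 0,"dz": 2,"gripper": -1},{"rx": 0,"ry": 0,"rz": 0,"dx": 0,"dy": 0,"dz": 2,"gripper": -1},{"rx": 0,"ry": 0,"rz": 0,"dx": 0,"dy": 0,"dz": 2,"gripper": -1},{"rx": 0,"ry": 0,"rz": 0,"dx": 0,"dy": 0,"dz": 0,"gripper": -1}])

```text
clock: 6.15
tcp_pos: [0.5051, -0.2482, 0.0829]
orientation: [0.976, 2.986, 0.0]
contact_force: [-0.6, 0.3, 5.6]
grip_width: -0.0002
gripper_force: 2.5
```

>>> step_arm(moves=[{"rx": 0,"ry": 0,"rz": 0,"dx": 0,"dy": 0,"dz": 2,"gripper": -1},{"rx": 0,"ry": 0,"rz": 0,"dx": 0,"dy": 0,"dz": 1,"gripper": -1},{"rx": 0,"ry": 0,"rz": 0,"dx": 0,"dy": 0,"dz": 0,"gripper": -1}])

```text
clock: 6.52
tcp_pos: [0.5073, -0.2494, 0.083]
orientation: [0.975, 2.98, 0.001]
contact_force: [-3.9, 1.9, 27.7]
grip_width: 0.0004
gripper_force: 13.6
```

Contact came with the TCP at 0.083, so the shut fingertips sit about 15.5 mm behind the reported TCP. I'll work relative to this touch: back off, open, and go down to TCP z of about 0.051.

>>> step_arm(moves=[{"rx": 0,"ry": 0,"rz": 0,"dx": 0,"dy": 0,"dz": -10,"gripper": -1},{"rx": 0,"ry": 0,"rz": 0,"dx": 0,"dy": 0,"dz": -20,"gripper": 0.2},{"rx": 0,"ry": 0,"rz": 0,"dx": 0,"dy": 0.5,"dz": 0,"gripper": 0.2},{"rx": 0,"ry": 0,"rz": 0,"dx": 0,"dy": 0,"dz": 0,"gripper": 0.2},{"rx": 0,"ry": 0,"rz": 0,"dx": 0,"dy": 0,"dz": 0,"gripper": 0.2},{"rx": 0,"ry": 0,"rz": 0,"dx": 0,"dy": 0,"dz": 0,"gripper": 0.2}])

```text
clock: 7.28
tcp_pos: [0.5048, -0.2474, 0.1089]
orientation: [-0.975, -2.985, 0.0]
contact_force: [0.3, -0.3, 0.0]
grip_width: 0.0513
gripper_force: 0.0
```

Run:
```python
from h import *
st(); ci=info('wrist'); f=r.grab_frame('wrist');cv2.imwrite('pics/w6n.png',f)
import pickle; pickle.dump(ci,open('w6.pkl','wb'))
x0,y0=200,150
cv2.imwrite('pics/w6.png',np.clip(cv2.resize(f[y0:y0+180,x0:x0+160],(533,600),interpolation=cv2.INTER_CUBIC)*1.6,0,255).astype('uint8'))
```

```text
{'clock': 7.275, 'joints': [0.0325, 0.4435, 0.4001, 1.9454, -0.2352, 0.7987, 1.5023], 'tcp_pos': [0.5048, -0.2474, 0.1089], 'orientation': [-0.9755, -2.9852, 0.0001], 'contact_force': [0.3395, -0.3108, 0.0159], 'moment': [0.0127, 0.0156, 0.0502], 'grip_width': 0.0513, 'gripper_force': 0.0}
R [[-0.807, 0.59, -0.001], [0.59, 0.807, 0.0], [0.001, -0.0, -1.0]] tips 0.022
```

View pics/w6.png

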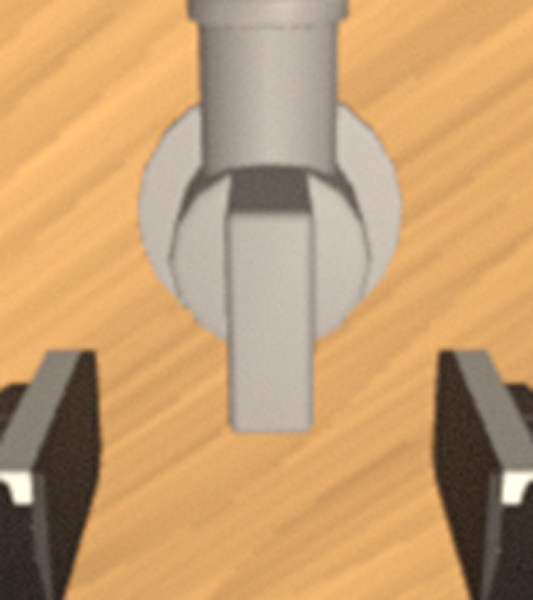

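The tab is centred at (270,322), midway between the finger edges at 98 and 437, with its yaw aligned. The tab centre is about 2 mm toward tool −x. I'll go down 57 mm and grip.

>>> step_arm(moves=[{"rx": 0,"ry": 0,"rz": 0,"dx": -2,"dy": 0.5,"dz": 10,"gripper": 0},{"rx": 0,"ry": 0,"rz": 0,"dx": 0,"dy": 0,"dz": 15,"gripper": 0},{"rx": 0,"ry": 0,"rz": 0,"dx": 0,"dy": 0,"dz": 15,"gripper": 0},{"rx": 0,"ry": 0,"rz": 0,"dx": 0,"dy": 0,"dz": 12,"gripper": 0},{"rx": 0,"ry": 0,"rz": 0,"dx": 0,"dy": 0,"dz": 5,"gripper": -0.3},{"rx": 0,"ry": 0,"rz": 0,"dx": 0,"dy": 0,"dz": 0,"gripper": -0.5},{"rx": 0,"ry": 0,"rz": 0,"dx": 0,"dy": 0,"dz": 0,"gripper": -1},{"rx": 0,"ry": 0,"rz": 0,"dx": 0,"dy": 0,"dz": 0,"gripper": -1},{"rx": 0,"ry": 0,"rz": 0,"dx": 0,"dy": 0,"dz": 0,"gripper": -1},{"rx": 0,"ry": 0,"rz": 0,"dx": 0,"dy": 0,"dz": 0,"gripper": -1},{"rx": 0,"ry": 0,"rz": 0,"dx": 0,"dy": 0,"dz": 0,"gripper": -1}], grip_force=90)

```text
clock: 8.7
tcp_pos: [0.5072, -0.2484, 0.0527]
orientation: [0.976, 2.986, 0.0]
contact_force: [-0.5, -0.4, 2.1]
grip_width: 0.0148
gripper_force: 88.3
```

Run:
```python
from h import *
st()
```

```text
{'clock': 8.7, 'joints': [0.0676, 0.53, 0.3602, 1.9705, -0.2841, 0.6892, 1.5425], 'tcp_pos': [0.5072, -0.2484, 0.0527], 'orientation': [0.9757, 2.9858, 0.0001], 'contact_force': [-0.5288, -0.3526, 2.1043], 'moment': [0.0427, 0.1244, -0.0297], 'grip_width': 0.0148, 'gripper_force': 88.3102}
R [[-0.807, 0.591, 0.0], [0.591, 0.807, -0.0], [-0.0, 0.0, -1.0]] tips 0.022
```

Gripped at 88 N, 14.8 mm wide; the foot is now TCP z minus 0.0527. I'll lift, carry it over and start turning anticlockwise.

>>> step_arm(moves=[{"rx": 0,"ry": 0,"rz": 0,"dx": 0,"dy": 0,"dz": -22.5,"gripper": -1},{"rx": 0,"ry": 0,"rz": 0,"dx": 0,"dy": 0,"dz": -22.5,"gripper": -1},{"rx": 0,"ry": 0,"rz": 0,"dx": 0,"dy": 0,"dz": -22.5,"gripper": -1},{"rx": 0,"ry": 0,"rz": 0,"dx": 0,"dy": 0,"dz": -22.5,"gripper": -1},{"rx": 0,"ry": 0,"rz": 0,"dx": 19.8,"dy": 37.5,"dz": 0,"gripper": -1},{"rx": 0,"ry": 0,"rz": 0,"dx": 19.8,"dy": 37.5,"dz": 0,"gripper": -1},{"rx": 0,"ry": 0,"rz": 0,"dx": 19.8,"dy": 37.5,"dz": 0,"gripper": -1},{"rx": 0,"ry": 0,"rz": 0,"dx": 19.8,"dy": 37.5,"dz": 0,"gripper": -1},{"rx": 0,"ry": 0,"rz": 0,"dx": 19.8,"dy": 37.5,"dz": 0,"gripper": -1},{"rx": 0,"ry": 0,"rz": 0,"dx": 19.8,"dy": 37.5,"dz": 0,"gripper": -1},{"rx": 0,"ry": 0,"rz": 0,"dx": 19.8,"dy": 37.5,"dz": 0,"gripper": -1},{"rx": 0,"ry": 0,"rz": 0,"dx": 19.8,"dy": 37.5,"dz": 0,"gripper": -1},{"rx": 0,"ry": 0,"rz": 0,"dx": 19.8,"dy": 37.5,"dz": 0,"gripper": -1},{"rx": 0,"ry": 0,"rz": 0,"dx": 19.8,"dy": 37.5,"dz": 0,"gripper": -1},{"rx": 0,"ry": 0,"rz": -10,"dx": 0,"dy": 0,"dz": 0,"gripper": -1},{"rx": 0,"ry": 0,"rz": -10,"dx": 0,"dy": 0,"dz": 0,"gripper": -1},{"rx": 0,"ry": 0,"rz": -10,"dx": 0,"dy": 0,"dz": 0,"gripper": -1},{"rx": 0,"ry": 0,"rz": -10,"dx": 0,"dy": 0,"dz": 0,"gripper": -1},{"rx": 0,"ry": 0,"rz": -10,"dx": 0,"dy": 0,"dz": 0,"gripper": -1},{"rx": 0,"ry": 0,"rz": -10,"dx": 0,"dy": 0,"dz": 0,"gripper": -1}])

```text
clock: 11.2
tcp_pos: [0.5682, 0.171, 0.142]
orientation: [0.657, -3.071, 0.0]
contact_force: [-0.3, -0.2, -1.5]
grip_width: 0.0147
gripper_force: 88.2
```

>>> step_arm(moves=[{"rx": 0,"ry": 0,"rz": -10,"dx": 0,"dy": 0,"dz": 0,"gripper": -1},{"rx": 0,"ry": 0,"rz": -10,"dx": 0,"dy": 0,"dz": 0,"gripper": -1},{"rx": 0,"ry": 0,"rz": -8,"dx": 0,"dy": 0,"dz": 0,"gripper": -1},{"rx": 0,"ry": 0,"rz": 0,"dx": 0,"dy": 0,"dz": 0,"gripper": -1},{"rx": 0,"ry": 0,"rz": 0,"dx": 0,"dy": 0,"dz": 0,"gripper": -1}])

```text
clock: 11.82
tcp_pos: [0.5685, 0.171, 0.1422]
orientation: [1.368, -2.827, -0.0]
contact_force: [0.6, -0.1, -2.1]
grip_width: 0.0147
gripper_force: 88.3
```

Run:
```python
from h import *
o,R=st(); print('yaw',np.degrees(np.arctan2(R[1,0],R[0,0]))%360)
print('goal in tool mm',R.T@(np.array([.569,.171,o['tcp_pos'][2]])-o['tcp_pos'])*1000)
f=r.grab_frame('side'); u,v=proj('side',[[.569,.171,.09]])[0].astype(int);print(u,v)
cv2.imwrite('pics/s7n.png',f)
```

```text
{'clock': 11.825, 'joints': [-0.3699, 0.4235, -0.0352, 1.8233, 0.0185, 0.8957, 2.0585], 'tcp_pos': [0.5685, 0.171, 0.1422], 'orientation': [1.3681, -2.8274, -0.0001], 'contact_force': [0.6084, -0.126, -2.0975], 'moment': [-0.0478, -0.0053, -0.0323], 'grip_width': 0.0147, 'gripper_force': 88.2826}
R [[-0.621, -0.784, -0.001], [-0.784, 0.621, -0.0], [0.0, 0.0, -1.0]] tips 0.022
yaw 231.64163252887218
goal in tool mm [-3.45569021e-01 -3.93376532e-01 -2.74035562e-04]
236 125
```

>>> step_arm(moves=[{"rx": 0,"ry": 0,"rz": -1.5,"dx": -0.3,"dy": -0.4,"dz": 12,"gripper": -1},{"rx": 0,"ry": 0,"rz": 0,"dx": 0,"dy": 0,"dz": 12,"gripper": -1},{"rx": 0,"ry": 0,"rz": 0,"dx": 0,"dy": 0,"dz": 8,"gripper": -1},{"rx": 0,"ry": 0,"rz": 0,"dx": 0,"dy": 0,"dz": 2,"gripper": -1},{"rx": 0,"ry": 0,"rz": 0,"dx": 0,"dy": 0,"dz": 0,"gripper": -1}])

```text
clock: 12.5
tcp_pos: [0.5692, 0.1712, 0.1084]
orientation: [1.409, -2.808, -0.0]
contact_force: [0.6, -0.9, -2.7]
grip_width: 0.0142
gripper_force: 88.3
```

>>> step_arm(moves=[{"rx": 0,"ry": 0,"rz": 0,"dx": 0,"dy": 0,"dz": 1.5,"gripper": -1},{"rx": 0,"ry": 0,"rz": 0,"dx": 0,"dy": 0,"dz": 0,"gripper": -1}])

```text
clock: 12.75
tcp_pos: [0.5693, 0.1712, 0.1072]
orientation: [-1.409, 2.807, -0.0]
contact_force: [-0.9, 0.9, -3.0]
grip_width: 0.0152
gripper_force: 88.3
```

>>> step_arm(moves=[{"rx": 0,"ry": 0,"rz": 0,"dx": 0,"dy": 0,"dz": 1.5,"gripper": -1},{"rx": 0,"ry": 0,"rz": 0,"dx": 0,"dy": 0,"dz": 0,"gripper": -1}])

```text
clock: 13.0
tcp_pos: [0.5694, 0.1714, 0.1057]
orientation: [-1.409, 2.807, 0.0]
contact_force: [0.5, 0.5, -1.5]
grip_width: 0.0146
gripper_force: 88.4
```

>>> step_arm(moves=[{"rx": 0,"ry": 0,"rz": 0,"dx": 0,"dy": 0,"dz": 1,"gripper": -1},{"rx": 0,"ry": 0,"rz": 0,"dx": 0,"dy": 0,"dz": 1,"gripper": -1},{"rx": 0,"ry": 0,"rz": 0,"dx": 0,"dy": 0,"dz": 0,"gripper": -1}])

```text
clock: 13.38
tcp_pos: [0.5693, 0.1719, 0.1035]
orientation: [-1.41, 2.807, 0.001]
contact_force: [0.9, 1.9, -1.9]
grip_width: 0.0147
gripper_force: 88.4
```

>>> step_arm(moves=[{"rx": 0,"ry": 0,"rz": 0,"dx": 0,"dy": 0,"dz": 1,"gripper": -1},{"rx": 0,"ry": 0,"rz": 0,"dx": 0,"dy": 0,"dz": 0,"gripper": -1}])

```text
clock: 13.62
tcp_pos: [0.5693, 0.1717, 0.1026]
orientation: [-1.409, 2.807, 0.001]
contact_force: [-0.0, 3.8, -0.1]
grip_width: 0.0148
gripper_force: 88.6
```

>>> step_arm(moves=[{"rx": 0,"ry": 0,"rz": 0,"dx": -0.8,"dy": 0.6,"dz": 1,"gripper": -1},{"rx": 0,"ry": 0,"rz": 0,"dx": 0,"dy": 0,"dz": 1,"gripper": -1},{"rx": 0,"ry": 0,"rz": 0,"dx": 0,"dy": 0,"dz": 0,"gripper": -1}])

```text
clock: 14.0
tcp_pos: [0.5689, 0.1722, 0.1005]
orientation: [1.409, -2.807, -0.0]
contact_force: [-1.4, 1.3, 1.9]
grip_width: 0.0148
gripper_force: 88.9
```

>>> step_arm(moves=[{"rx": 0,"ry": 0,"rz": 0,"dx": 0,"dy": 0,"dz": 1,"gripper": -1},{"rx": 0,"ry": 0,"rz": 0,"dx": 0,"dy": 0,"dz": 1,"gripper": -1},{"rx": 0,"ry": 0,"rz": 0,"dx": 0,"dy": 0,"dz": 0,"gripper": -1}])

```text
clock: 14.38
tcp_pos: [0.569, 0.1723, 0.0984]
orientation: [1.409, -2.808, -0.0]
contact_force: [-1.8, 2.5, 3.1]
grip_width: 0.015
gripper_force: 89.1
```

Run:
```python
from h import *
o,R=st(); print('yaw',np.degrees(np.arctan2(R[1,0],R[0,0]))%360, 'foot-port',(o['tcp_pos'][2]-.0527-.028)*1000)
```

```text
{'clock': 14.375, 'joints': [-0.3664, 0.4799, -0.0421, 1.8522, 0.0266, 0.8102, 2.0791], 'tcp_pos': [0.569, 0.1723, 0.0984], 'orientation': [1.4093, -2.8076, -0.0003], 'contact_force': [-1.8164, 2.4902, 3.0965], 'moment': [0.7737, 0.554, -0.0007], 'grip_width': 0.015, 'gripper_force': 89.1358}
R [[-0.597, -0.802, -0.0], [-0.802, 0.597, 0.0], [0.0, 0.0, -1.0]] tips 0.022
yaw 233.30981904353794 foot-port 17.748171452272945
```

The foot is at 17.7 mm with the spring force showing, so the lugs are in the notches. I'll continue down.

>>> step_arm(moves=[{"rx": 0,"ry": 0,"rz": 0,"dx": -0.1,"dy": 0.5,"dz": 1.5,"gripper": -1},{"rx": 0,"ry": 0,"rz": 0,"dx": 0,"dy": 0,"dz": 1.5,"gripper": -1},{"rx": 0,"ry": 0,"rz": 0,"dx": 0,"dy": 0,"dz": 1.5,"gripper": -1},{"rx": 0,"ry": 0,"rz": 0,"dx": 0,"dy": 0,"dz": 0,"gripper": -1}])

```text
clock: 14.88
tcp_pos: [0.569, 0.1723, 0.0939]
orientation: [-1.409, 2.808, -0.0]
contact_force: [-0.3, 1.1, 1.8]
grip_width: 0.0147
gripper_force: 89.2
```

>>> step_arm(moves=[{"rx": 0,"ry": 0,"rz": 0,"dx": 0,"dy": 0,"dz": 1,"gripper": -1},{"rx": 0,"ry": 0,"rz": 0,"dx": 0,"dy": 0,"dz": 1,"gripper": -1},{"rx": 0,"ry": 0,"rz": 0,"dx": 0,"dy": 0,"dz": 0.7,"gripper": -1},{"rx": 0,"ry": 0,"rz": 0,"dx": 0,"dy": 0,"dz": 0,"gripper": -1}])

```text
clock: 15.38
tcp_pos: [0.569, 0.1724, 0.0914]
orientation: [-1.409, 2.808, -0.0]
contact_force: [-0.2, 1.3, 4.8]
grip_width: 0.0148
gripper_force: 89.5
```

```bash
cat > s.py <<'E'
from h import *
o=r.get_obs();R=cv2.Rodrigues(np.array(o['orientation'],float))[0]
print(o['clock'],'yaw',round(np.degrees(np.arctan2(R[1,0],R[0,0]))%360,2),'foot',round((o['tcp_pos'][2]-.0807)*1000,2),'xy',np.round(o['tcp_pos'][:2],4),'F',np.round(o['contact_force'],1),'M',np.round(o['moment'],2),'j',np.round(o['joints'],2))
E
python3 s.py
```

```text
15.375 yaw 233.3 foot 10.7 xy [0.569  0.1724] F [-0.2  1.3  4.8] M [ 0.34  0.24 -0.09] j [-0.37  0.49 -0.04  1.86  0.03  0.8   2.08]
```

>>> step_arm(moves=[{"rx": 0,"ry": 0,"rz": 0,"dx": 0,"dy": 0,"dz": 0.5,"gripper": -1},{"rx": 0,"ry": 0,"rz": 0,"dx": 0,"dy": 0,"dz": 0.5,"gripper": -1},{"rx": 0,"ry": 0,"rz": 0,"dx": 0,"dy": 0,"dz": 0,"gripper": -1}])

```text
clock: 15.75
tcp_pos: [0.5691, 0.1724, 0.0906]
orientation: [-1.409, 2.808, -0.0]
contact_force: [-1.1, 1.4, 7.2]
grip_width: 0.0146
gripper_force: 89.5
```

```bash
python3 s.py
```

```text
15.75 yaw 233.3 foot 9.92 xy [0.5691 0.1724] F [-1.1  1.4  7.2] M [0.29 0.42 0.  ] j [-0.37  0.49 -0.04  1.86  0.03  0.79  2.08]
```

The foot is at 9.9 mm, at the bottom of the notches, with about 9 N of press. I'll start turning clockwise, following the helix at about 0.1 mm per degree.

>>> step_arm(moves=[{"rx": 0,"ry": 0,"rz": 2,"dx": 0,"dy": 0,"dz": 0.2,"gripper": -1},{"rx": 0,"ry": 0,"rz": 2,"dx": 0,"dy": 0,"dz": 0.2,"gripper": -1},{"rx": 0,"ry": 0,"rz": 2,"dx": 0,"dy": 0,"dz": 0.2,"gripper": -1},{"rx": 0,"ry": 0,"rz": 0,"dx": 0,"dy": 0,"dz": 0,"gripper": -1}])

```text
clock: 16.25
tcp_pos: [0.57, 0.1722, 0.0905]
orientation: [-1.258, 2.877, -0.001]
contact_force: [-0.6, -0.1, 7.3]
grip_width: 0.0148
gripper_force: 89.8
```

```bash
python3 s.py
```

```text
16.25 yaw 227.25 foot 9.8 xy [0.57   0.1722] F [-0.6 -0.1  7.3] M [ 0.04  0.13 -0.04] j [-0.39  0.49 -0.02  1.86  0.01  0.79  1.99]
```

>>> step_arm(moves=[{"rx": 0,"ry": 0,"rz": 2,"dx": 0,"dy": 0,"dz": 0.2,"gripper": -1},{"rx": 0,"ry": 0,"rz": 2,"dx": 0,"dy": 0,"dz": 0.2,"gripper": -1},{"rx": 0,"ry": 0,"rz": 2,"dx": 0,"dy": 0,"dz": 0.2,"gripper": -1},{"rx": 0,"ry": 0,"rz": 0,"dx": 0,"dy": 0,"dz": 0,"gripper": -1}])

```text
clock: 16.75
tcp_pos: [0.5706, 0.1721, 0.0903]
orientation: [-1.105, 2.937, -0.002]
contact_force: [0.6, 0.7, 8.7]
grip_width: 0.0146
gripper_force: 90.1
```

```bash
python3 s.py
```

```text
16.75 yaw 221.25 foot 9.62 xy [0.5706 0.1721] F [0.6 0.7 8.7] M [-0.02  0.01  0.02] j [-0.41  0.49  0.01  1.86 -0.01  0.79  1.9 ]
```

>>> step_arm(moves=[{"rx": 0,"ry": 0,"rz": 2,"dx": 0,"dy": 0,"dz": 0.2,"gripper": -1},{"rx": 0,"ry": 0,"rz": 2,"dx": 0,"dy": 0,"dz": 0.2,"gripper": -1},{"rx": 0,"ry": 0,"rz": 2,"dx": 0,"dy": 0,"dz": 0.2,"gripper": -1},{"rx": 0,"ry": 0,"rz": 0,"dx": 0,"dy": 0,"dz": 0,"gripper": -1}])

```text
clock: 17.25
tcp_pos: [0.5706, 0.1721, 0.0895]
orientation: [-0.95, 2.991, -0.001]
contact_force: [0.8, 0.6, 8.6]
grip_width: 0.0148
gripper_force: 89.9
```

```bash
python3 s.py
```

```text
17.25 yaw 215.24 foot 8.83 xy [0.5706 0.1721] F [0.8 0.6 8.6] M [ 0.03 -0.07 -0.06] j [-0.43  0.49  0.04  1.86 -0.02  0.79  1.81]
```

Falling along the track with no twist moment. I'll continue.

>>> step_arm(moves=[{"rx": 0,"ry": 0,"rz": 2,"dx": 0,"dy": 0,"dz": 0.2,"gripper": -1},{"rx": 0,"ry": 0,"rz": 2,"dx": 0,"dy": 0,"dz": 0.2,"gripper": -1},{"rx": 0,"ry": 0,"rz": 2,"dx": 0,"dy": 0,"dz": 0.2,"gripper": -1},{"rx": 0,"ry": 0,"rz": 2,"dx": 0,"dy": 0,"dz": 0.2,"gripper": -1},{"rx": 0,"ry": 0,"rz": 0,"dx": 0,"dy": 0,"dz": 0,"gripper": -1}])

```text
clock: 17.88
tcp_pos: [0.5701, 0.1719, 0.0883]
orientation: [-0.739, 3.051, -0.001]
contact_force: [0.0, 0.5, 6.7]
grip_width: 0.0151
gripper_force: 89.5
```

```bash
python3 s.py
```

```text
17.875 yaw 207.24 foot 7.58 xy [0.5701 0.1719] F [0.  0.5 6.7] M [ 0.06 -0.16 -0.06] j [-0.45  0.49  0.07  1.86 -0.05  0.78  1.69]
```

>>> step_arm(moves=[{"rx": 0,"ry": 0,"rz": 2,"dx": 0,"dy": 0,"dz": 0.2,"gripper": -1},{"rx": 0,"ry": 0,"rz": 2,"dx": 0,"dy": 0,"dz": 0.2,"gripper": -1},{"rx": 0,"ry": 0,"rz": 2,"dx": 0,"dy": 0,"dz": 0.2,"gripper": -1},{"rx": 0,"ry": 0,"rz": 0,"dx": 0,"dy": 0,"dz": 0,"gripper": -1}])

```text
clock: 18.38
tcp_pos: [0.5699, 0.1717, 0.0876]
orientation: [-0.578, 3.086, -0.002]
contact_force: [0.6, -0.7, 4.6]
grip_width: 0.0145
gripper_force: 89.5
```

```bash
python3 s.py
```

```text
18.375 yaw 201.23 foot 6.85 xy [0.5699 0.1717] F [ 0.6 -0.7  4.6] M [-0.09 -0.09 -0.02] j [-0.47  0.5   0.1   1.87 -0.06  0.78  1.6 ]
```

>>> step_arm(moves=[{"rx": 0,"ry": 0,"rz": 2,"dx": 0,"dy": 0,"dz": 0.4,"gripper": -1},{"rx": 0,"ry": 0,"rz": 2,"dx": 0,"dy": 0,"dz": 0.3,"gripper": -1},{"rx": 0,"ry": 0,"rz": 0,"dx": 0,"dy": 0,"dz": 0,"gripper": -1}])

```text
clock: 18.75
tcp_pos: [0.5699, 0.1723, 0.0871]
orientation: [-0.472, 3.104, -0.001]
contact_force: [-0.8, 0.8, 6.4]
grip_width: 0.0147
gripper_force: 89.7
```

```bash
python3 s.py
```

```text
18.75 yaw 197.28 foot 6.38 xy [0.5699 0.1723] F [-0.8  0.8  6.4] M [0.13 0.1  0.06] j [-0.49  0.5   0.11  1.87 -0.08  0.78  1.54]
```

>>> step_arm(moves=[{"rx": 0,"ry": 0,"rz": 2,"dx": 0,"dy": 0,"dz": 0.2,"gripper": -1},{"rx": 0,"ry": 0,"rz": 2,"dx": 0,"dy": 0,"dz": 0.2,"gripper": -1},{"rx": 0,"ry": 0,"rz": 0,"dx": 0,"dy": 0,"dz": 0,"gripper": -1}])

```text
clock: 19.12
tcp_pos: [0.5699, 0.1724, 0.087]
orientation: [-0.365, 3.118, -0.0]
contact_force: [-1.0, 1.3, 10.2]
grip_width: 0.0147
gripper_force: 90.2
```

```bash
python3 s.py
```

```text
19.125 yaw 193.34 foot 6.32 xy [0.5699 0.1724] F [-1.   1.3 10.2] M [0.06 0.33 0.37] j [-0.5   0.5   0.13  1.87 -0.09  0.78  1.48]
```

Twist of 0.37 N m and rising: the end stop is met at about 194°. I'll ease the press slightly and keep turning.

>>> step_arm(moves=[{"rx": 0,"ry": 0,"rz": 2,"dx": 0,"dy": 0,"dz": -0.2,"gripper": -1},{"rx": 0,"ry": 0,"rz": 2,"dx": 0,"dy": 0,"dz": 0,"gripper": -1},{"rx": 0,"ry": 0,"rz": 2,"dx": 0,"dy": 0,"dz": 0,"gripper": -1},{"rx": 0,"ry": 0,"rz": 0,"dx": 0,"dy": 0,"dz": 0,"gripper": -1}])

```text
clock: 19.62
tcp_pos: [0.5699, 0.1723, 0.0871]
orientation: [-0.201, 3.133, -0.001]
contact_force: [-0.7, 0.3, 7.7]
grip_width: 0.0148
gripper_force: 90.0
```

```bash
python3 s.py
```

```text
19.625 yaw 187.33 foot 6.38 xy [0.5699 0.1723] F [-0.7  0.3  7.7] M [0.07 0.22 0.39] j [-0.52  0.5   0.16  1.87 -0.11  0.78  1.39]
```

>>> step_arm(moves=[{"rx": 0,"ry": 0,"rz": 2,"dx": 0,"dy": 0,"dz": 0,"gripper": -1},{"rx": 0,"ry": 0,"rz": 2,"dx": 0,"dy": 0,"dz": 0,"gripper": -1},{"rx": 0,"ry": 0,"rz": 2,"dx": 0,"dy": 0,"dz": 0,"gripper": -1},{"rx": 0,"ry": 0,"rz": 2,"dx": 0,"dy": 0,"dz": 0,"gripper": -1},{"rx": 0,"ry": 0,"rz": 2,"dx": 0,"dy": 0,"dz": 0,"gripper": -1},{"rx": 0,"ry": 0,"rz": 0,"dx": 0,"dy": 0,"dz": 0,"gripper": -1}])

```text
clock: 20.38
tcp_pos: [0.5699, 0.1721, 0.0871]
orientation: [0.073, 3.139, -0.001]
contact_force: [-0.9, 0.4, 8.2]
grip_width: 0.0145
gripper_force: 90.1
```

```bash
python3 s.py
```

```text
20.375 yaw 177.33 foot 6.38 xy [0.5699 0.1721] F [-0.9  0.4  8.2] M [-0.04  0.23  0.43] j [-0.55  0.5   0.2   1.87 -0.14  0.78  1.25]
```

>>> step_arm(moves=[{"rx": 0,"ry": 0,"rz": 2,"dx": 0,"dy": 0,"dz": 0,"gripper": -1},{"rx": 0,"ry": 0,"rz": 2,"dx": 0,"dy": 0,"dz": 0,"gripper": -1},{"rx": 0,"ry": 0,"rz": 2,"dx": 0,"dy": 0,"dz": 0,"gripper": -1},{"rx": 0,"ry": 0,"rz": 2,"dx": 0,"dy": 0,"dz": 0,"gripper": -1},{"rx": 0,"ry": 0,"rz": 2,"dx": 0,"dy": 0,"dz": 0,"gripper": -1},{"rx": 0,"ry": 0,"rz": 0,"dx": 0,"dy": 0,"dz": 0,"gripper": -1}])

```text
clock: 21.12
tcp_pos: [0.5699, 0.1719, 0.087]
orientation: [0.347, 3.12, -0.001]
contact_force: [0.3, -0.5, 8.1]
grip_width: 0.0146
gripper_force: 90.1
```

```bash
python3 s.py
python3 - <<'E'
from h import *
import pickle
ci=info('wrist'); f=r.grab_frame('wrist'); pickle.dump(ci,open('w8.pkl','wb'))
t=r.grab_frame('top')
print(proj('w',[[.57,.172,.12],[.4866,.1918,.029],[.5116,.1859,.074]],ci), proj('top',[[.57,.172,.08],[.4866,.1918,.029]]))
a=f[40:280,200:360]; b=t[190:280,100:170]
A=cv2.resize(a,(400,600),interpolation=cv2.INTER_CUBIC);B=cv2.resize(b,(400,514),interpolation=cv2.INTER_CUBIC)
B=np.vstack([B,np.zeros((86,400,3),np.uint8)])
cv2.imwrite('pics/w8n.png',f);cv2.imwrite('pics/t8n.png',t)
cv2.imwrite('pics/w8.png',np.clip(np.hstack([A,B])*1.7,0,255).astype('uint8'))
E
```

```text
21.125 yaw 167.32 foot 6.34 xy [0.5699 0.1719] F [ 0.3 -0.5  8.1] M [-0.13  0.24  0.37] j [-0.59  0.5   0.25  1.87 -0.17  0.78  1.1 ]
[[279.65142477 281.86776229]
 [281.21203713  99.76189129]
 [281.04408889 143.52007947]] [[130.71837517 215.18748295]
 [125.7916268  258.90461653]]
```

View pics/w8.png

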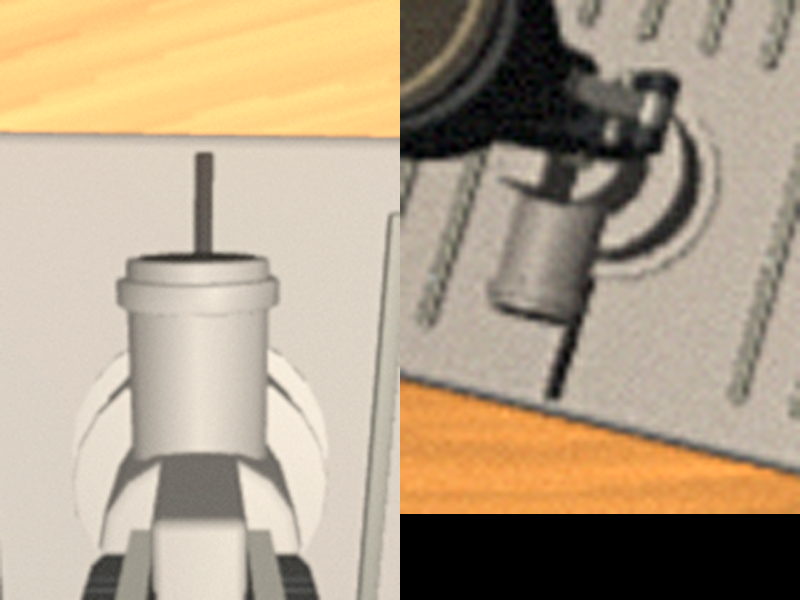

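Wrist view: outlet end centred at column 198, tab at 200, and the rib end at (204,153). The outlet still needs about 1° clockwise. I'll turn that, relax the press, release and lift.

>>> step_arm(moves=[{"rx": 0,"ry": 0,"rz": 1.2,"dx": 0,"dy": 0,"dz": 0,"gripper": -1},{"rx": 0,"ry": 0,"rz": 0,"dx": 0,"dy": 0,"dz": 0,"gripper": -1},{"rx": 0,"ry": 0,"rz": 0,"dx": 0,"dy": 0,"dz": -0.4,"gripper": -1},{"rx": 0,"ry": 0,"rz": 0,"dx": 0,"dy": 0,"dz": 0,"gripper": -1}])

```text
clock: 21.72
tcp_pos: [0.5698, 0.1718, 0.0871]
orientation: [0.379, 3.117, -0.001]
contact_force: [0.0, -0.0, 5.9]
grip_width: 0.0148
gripper_force: 89.6
```

```bash
python3 s.py
```

```text
21.725 yaw 166.14 foot 6.43 xy [0.5698 0.1718] F [ 0.  -0.   5.9] M [-0.04  0.1   0.41] j [-0.59  0.5   0.25  1.88 -0.17  0.78  1.08]
```

>>> step_arm(moves=[{"rx": 0,"ry": 0,"rz": 0,"dx": 0,"dy": 0,"dz": 0,"gripper": -0.4},{"rx": 0,"ry": 0,"rz": 0,"dx": 0,"dy": 0,"dz": 0,"gripper": -0.2},{"rx": 0,"ry": 0,"rz": 0,"dx": 0,"dy": 0,"dz": 0,"gripper": 0},{"rx": 0,"ry": 0,"rz": 0,"dx": 0,"dy": 0,"dz": 0,"gripper": 0},{"rx": 0,"ry": 0,"rz": 0,"dx": 0,"dy": 0,"dz": 0,"gripper": 0}])

```text
clock: 22.35
tcp_pos: [0.5688, 0.1725, 0.0865]
orientation: [-0.38, -3.118, 0.0]
contact_force: [0.7, -0.1, -0.4]
grip_width: 0.0429
gripper_force: 0.0
```

>>> step_arm(moves=[{"rx": 0,"ry": 0,"rz": 0,"dx": 0,"dy": 0,"dz": -10,"gripper": 0},{"rx": 0,"ry": 0,"rz": 0,"dx": 0,"dy": 0,"dz": -20,"gripper": 0},{"rx": 0,"ry": 0,"rz": 0,"dx": 0,"dy": 0,"dz": -25,"gripper": 0},{"rx": 0,"ry": 0,"rz": 0,"dx": 0,"dy": 0,"dz": -25,"gripper": 0},{"rx": 0,"ry": 0,"rz": 0,"dx": 0,"dy": 0,"dz": -20,"gripper": 0},{"rx": 0,"ry": 0,"rz": 0,"dx": 0,"dy": 0,"dz": 0,"gripper": 0},{"rx": 0,"ry": 0,"rz": 0,"dx": 0,"dy": 0,"dz": 0,"gripper": 0}])

```text
clock: 23.22
tcp_pos: [0.5684, 0.1725, 0.1861]
orientation: [-0.38, -3.118, 0.0]
contact_force: [-0.1, 0.2, 0.4]
grip_width: 0.0429
gripper_force: 0.0
```

```bash
python3 s.py
python3 - <<'E'
from h import *
import pickle
ci=info('wrist'); f=r.grab_frame('wrist'); pickle.dump(ci,open('w9.pkl','wb')); cv2.imwrite('pics/w9n.png',f)
# numeric check: dark rib columns and horizontal profile across outlet
g=cv2.cvtColor(f,cv2.COLOR_BGR2GRAY).astype(int)
P=lambda x,y,z:proj('w',[[x,y,z]],ci)[0]
d=np.radians(166.5);c=np.array([.5695,.172]);e=np.array([np.cos(d),np.sin(d)])
for n,s,z in(('rib front',.085,.029),('rib mid',.072,.029),('outlet',.058,.0803),('tab',0,.133),('tabend',.022,.133)):print(n,P(*(c+s*e),z).round(1))
for s in(.083,.078,.072):
    v=int(P(*(c+s*e),.029)[1]); row=cv2.GaussianBlur(g.astype('uint8'),(3,3),0)[v,250:310].astype(int); w=np.clip(np.median(row)-15-row,0,None); print('rib row',v,250+(w*np.arange(60)).sum()/max(w.sum(),1))
for s in(.055,.05,.045,.04,.035):
    v=int(P(*(c+s*e),.0803)[1]); print(v,g[v,246:316:1].tolist())
E
```

```text
23.225 yaw 166.11 foot 105.43 xy [0.5684 0.1725] F [-0.1  0.2  0.4] M [-0.01 -0.02 -0.02] j [-0.62  0.38  0.28  1.8  -0.13  0.98  1.04]
rib front [278.7 108.9]
rib mid [278.8 122.6]
outlet [278.7 139.8]
tab [279.1 224.2]
tabend [278.9 195.3]
rib row 110 278.75882352941176
rib row 116 278.6033755274262
rib row 122 278.6192468619247
143 [122, 123, 123, 123, 123, 122, 121, 122, 123, 124, 121, 107, 92, 79, 71, 74, 80, 86, 87, 92, 93, 95, 99, 101, 103, 105, 107, 110, 111, 113, 117, 121, 120, 119, 116, 112, 112, 109, 113, 111, 109, 106, 107, 103, 101, 102, 100, 96, 96, 94, 90, 87, 98, 117, 122, 124, 123, 123, 123, 123, 123, 123, 123, 123, 122, 122, 122, 124, 124, 123]
149 [122, 122, 123, 122, 122, 123, 123, 121, 122, 123, 122, 108, 89, 84, 86, 91, 94, 98, 101, 104, 106, 110, 110, 113, 115, 116, 118, 120, 121, 122, 124, 124, 125, 125, 127, 128, 128, 125, 122, 122, 119, 116, 115, 112, 111, 109, 103, 100, 96, 93, 101, 108, 114, 119, 123, 123, 124, 122, 123, 123, 125, 124, 124, 123, 124, 124, 122, 124, 123, 123]
155 [121, 123, 121, 123, 122, 122, 122, 123, 122, 123, 124, 121, 123, 121, 98, 77,
[... 257 characters left out ...]
, 123]
161 [123, 123, 123, 122, 122, 122, 121, 124, 121, 122, 121, 123, 122, 122, 103, 82, 75, 84, 90, 93, 97, 100, 104, 106, 109, 112, 114, 118, 119, 121, 125, 127, 129, 129, 129, 126, 125, 126, 123, 122, 119, 115, 114, 111, 110, 107, 104, 101, 93, 92, 105, 115, 121, 122, 123, 123, 122, 123, 121, 123, 123, 121, 123, 122, 123, 124, 123, 122, 122, 123]
166 [122, 123, 123, 123, 123, 122, 123, 121, 123, 125, 127, 128, 130, 132, 122, 90, 74, 84, 90, 93, 96, 100, 103, 108, 108, 112, 114, 117, 119, 121, 124, 127, 129, 129, 129, 128, 127, 126, 124, 122, 118, 116, 115, 112, 110, 109, 104, 101, 91, 92, 115, 129, 136, 136, 134, 131, 125, 122, 122, 122, 124, 122, 123, 122, 122, 122, 123, 124, 124, 121]
```

The elbow stayed put after release. In the wrist image the outlet centre is at column 277.9 and the rib at 278.7, less than 1° apart. The gripper is clear, so I'm handing in.

```bash
python3 -c "
from bench import r
print(r.hand_in())"
```

```text
the job is handed in; nothing more can be done
None
```

The elbow is screwed fully home and turned with the collar until its outlet lines up with the black pointer rib to within about 1°. I let go, left it standing, and handed the job in at about 23 s. While finding the fingertip height, my shut fingers pressed on top of the elbow's tab with about 28 N, inside the 40 N limit.

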